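Move the hay rack over the bowl and hold its lock pin home

TASK

The hay rack hangs from a carriage that a sprung plunger with a red knob locks into a row of holes in the aluminium rail. Take the red knob, pull the plunger up out of its hole, slide the rack along the rail to the very next hole on the side where the terracotta bowl stands (the other side has the wicker ball), and let the pin go fully home in that hole. Finish while still gripping the red knob and keeping the pin fully home; do not let go, and leave the bowl, the ball and the other things on the shelf where they are.

Things in the scene. Friction and masses are not known exactly. Their poses are not given: they have to be found in the camera images.
- rail: Fixed aluminium rail stand: level bar 600 mm long along its y axis, 40 mm wide, top 230 mm above the shelf, on two end posts. Origin on the shelf surface below the middle hole; z up; may be turned about z. Five holes in the bar's top at y = -140, -70, 0, 70, 140 mm. At y = +235 mm a blue clip holds a steel comb that hangs down.
- knob_center (a point): Centre of the red plunger knob: upright cylinder 26 mm across, 36 mm tall, above the grey carriage on the rail, free all round. With the pin home the centre is 271 mm above the shelf and straight above the rail's origin; the carriage's top (56 x 60 mm) is at 241 mm and a collar narrower than the knob reaches 247 mm. Rises with the plunger, slides with the carriage; z up, y along the rail.
- plunger (a joint): Height of the plunger above fully home, in m: 0 = pin home (hard stop), 0.020 = upper stop. A spring pushes it down with about 4 N at home, 7 N at the top. The round-tipped 8 mm pin reaches 11 mm into a 10 mm hole: clear of the rail from 0.011 up; lowered between holes it rests on the rail at 0.011.
- carriage (a joint): Position along the rail's +y, in m, of the carriage and of the orange plastic hay rack hanging from it (92 mm along the rail, bottom 92 mm above the shelf): 0 = middle hole, where it starts with the pin home; 0.070 and -0.070 = the next holes. Slides with about 2 N of friction once the pin is clear; end stops at 0.142 and -0.142.
- bowl_center (a point): Centre, half-way up, of the loose terracotta bowl (110 mm across the rim, 48 mm tall), on the shelf about under the next hole on one side, at plus or minus 60 to 95 mm along the rail's y from the rail's origin.
- ball_center (a point): Centre of the loose wicker ball, 68 mm across, on the shelf about under the next hole on the other side from the bowl. Leave it alone.
- scoop_center (a point): Middle of the cup (75 x 60 x 35 mm tall) of the loose green plastic scoop, beyond the rail; its handle sticks out 132 mm from here along -x of the point. Leave it alone.
- jar_center (a point): Centre of the loose glass treat jar with a steel cap, 84 mm across, 110 mm tall, beyond the rail. Leave it alone.
- spray_center (a point): Centre of the loose white plastic bottle with a blue cap, 60 mm across, 170 mm tall, beyond the rail. Leave it alone.
- tin_center (a point): Centre of the loose steel tin, 72 mm across, 75 mm tall, to the robot's right. Leave it alone.
- brush_grip (a point): Handle of the loose grooming brush lying on the shelf to the robot's left. Leave it alone.
Not all that is in view belongs to the job. Of the things like the part that bears bowl_center, leave any that is purple or yellow; of the rest the smaller one is meant.

How it is judged:
By the outcome, as a careful person would: the job done as asked, in the order asked, and still so for the second after the job is handed in, while the arm keeps its last pose, push and grip.
It also fails if it takes over 35 s, if anything falls off the work surface, if the arm or the gripper's body presses on something with over 40 N, if the wrist force passes 120 N, or if a joint passes its speed limit or range.

ROBOT

A 6-joint arm with a two-finger parallel gripper is mounted at the origin on the work surface. World frame = base frame: x ahead of the robot, y to its left, z up, the work surface at z = 0. Lengths are in m, angles in rad, forces in N, time in s.
With the tool pointing down it reaches from about 0.325 to 0.775 m from the base axis. Payload 9.3 kg.
Tool frame: the origin (TCP) lies at the very end of the fingers, on their centre line; the grasp point (between the pads) lies 19 mm behind it; x points along the fingers, z is the direction in which the jaws open and shut, and the axes are right-handed (so a half turn about x gives the same grasp; the last joint's range is limited). The gripper opens to 85 mm and grips with 20 to 120 N. Pads are 22 mm wide; open, the fingers measure 114 mm over their backs; the gripper's body (76 mm by 85 mm) begins 54 mm behind the grasp point. The pads swing forward as they close: fully open they stand 13 mm farther back than shut.
Start: joints at [1.159, 0.259, 0.021, 1.334, 0, 1.418], TCP at [0.141, 0.532, 0.231] pointing down, gripper open.
Joint ranges: [-3.04, 3.04], [-0.91, 1.82], [-1.04, 1.36], [-1.92, 1.95], [-1.52, 1.45], [-3.14, 3.14]. Speed limits (rad/s): [2.22, 2.22, 2.79, 3.14, 3.14, 3.14].

INTERFACE

Orientations are given as a rotation vector (axis times angle).
In Python, from plant import arm, eyes, sign_off gives the robot as it stands.
- The arm moves only by the shell command python3 -m crank 'ROWS'. ROWS is JSON, a list of rows, each an object of numbers: "x", "y", "z": the shift along the tool's x, y, z in cm; "wx", "wy", "wz": the turn, a rotation vector about the tool's x, y, z in degrees; "hand": the closure, from 0 (fully open) to 1 (shut). A call has 1 to 12 rows; each row is the pose to reach, as a shift and turn from the pose measured when the call began, along the tool's axes at that moment; what a row does not reach only later rows make up. A row lasts 1/10 s, in which the tool goes at most 50 mm and 8.59 degrees, less where a joint would pass 70% of its speed; a pose out of reach is approached as far as the arm can. A call with a gripper value outside its range is refused whole. The fingers move at their own pace and stop on an object; the grip force is fixed at half the most. Time passes only in rows, so rows that repeat a pose let the fingers close. It gives the time, the measured TCP pose, the force and the opening at its end, in the units of the state.
- arm.get_obs(): the state, without advancing time (a new reading comes with each control period).
- eyes.camera(name): name is "scene" or "side" or "wrist"; returns the picture (480x640x3 uint8, red, green, blue); there is no depth.
- eyes.camera_model(name): a dict with "vfov" (degrees; the focal length in pixels is half the picture's height over the tangent of half this angle, whatever the lens; pixels are square), "cx", "cy" (the principal point, pixels), "view" (4x4, takes a point from world to camera coordinates); the wrist camera has in their place "hand_eye" (4x4, takes a point from camera to tool coordinates, whose origin is the TCP and whose axes are the tool frame's). Camera axes: x right, y down, z forward; pixel columns grow to the right and rows downward; lengths in m; the calibration is good to about 2 mm. The wrist camera is an equidistant fisheye: a pixel r from the principal point sees the ray r / f radians off the axis. A picture is of the moment at which its call begins: read the wrist's pose just before it. camera_model takes no time and is no camera call.
- sign_off(): hands the job in, once; it reports no verdict.
The state is a dict: "t": time; "joint_positions": joint angles; "joint_velocities": joint speeds; "tau": joint torques, N m; "position": TCP position; "tool_rot": TCP orientation; "ft_force": force on the tool from outside, world axes, zero at the start; "ft_torque": the same for the moment, N m; "opening": finger opening in m.
Only numpy, scipy, OpenCV 4.12 (cv2) and the standard library are available. Lean on these libraries where they do the work, as an engineer would, in place of code of your own. Each camera call takes 0.05 s, during which the arm holds its last target. There are 200 camera calls.

## Working session

There is one attempt and no reset: what is moved stays moved. The work goes in short steps, Python scripts to look and compute and a shell command to move; the robot and the scene stay as the last step left them, time stands still between calls to the robot, and variables do not carry over. Pictures are saved under pics/ and viewed, about 8 in all and at most 12, crops included, and the job is handed in when it is done.

```bash
mkdir -p pics; ls
python3 - <<'E'
from plant import arm, eyes
import cv2,numpy as np
o=arm.get_obs();print({k:np.round(v,4).tolist() for k,v in o.items()})
for n in("scene","side","wrist"):
    print(n,{k:np.round(v,4).tolist() for k,v in eyes.camera_model(n).items()})
    im=eyes.camera(n);cv2.imwrite(f"pics/{n}0.png",im[:,:,::-1])
E
```

```text
pics
{'t': 0.0, 'joint_positions': [1.1594, 0.2592, 0.0208, 1.3337, -0.0, 1.4182], 'joint_velocities': [0.0002, -0.0002, -0.0013, 0.0003, -0.0001, 0.0001], 'tau': [-0.0001, -55.5643, 34.4528, 0.0137, -0.0003, -0.0], 'position': [0.1407, 0.5314, 0.2306], 'tool_rot': [-1.0172, 1.3218, 1.0161], 'ft_force': [-0.6133, -0.785, -0.2917], 'ft_torque': [0.0147, -0.0154, 0.022], 'opening': 0.0853}
scene {'vfov': 53.3745, 'cx': 317.0714, 'cy': 242.1475, 'view': [[0.1358, 0.9906, -0.0183, -0.0818], [0.6446, -0.1024, -0.7577, -0.2519], [-0.7524, 0.0911, -0.6524, 1.7009], [0.0, 0.0, 0.0, 1.0]]}
side {'vfov': 46.6297, 'cx': 322.8233, 'cy': 245.1965, 'view': [[0.9773, -0.2117, -0.0108, -0.5543], [-0.193, -0.8678, -0.4579, 0.1854], [0.0875, 0.4495, -0.889, 1.6831], [0.0, 0.0, 0.0, 1.0]]}
wrist {'vfov': 65.7065, 'cx': 319.9274, 'cy': 235.4867, 'hand_eye': [[-0.0003, -0.2634, 0.9647, -0.1438], [-0.0002, -0.9647, -0.2634, 0.0643], [1.0, -0.0002, 0.0002, -0.0007], [0.0, 0.0, 0.0, 1.0]]}
```

View pics/scene0.png

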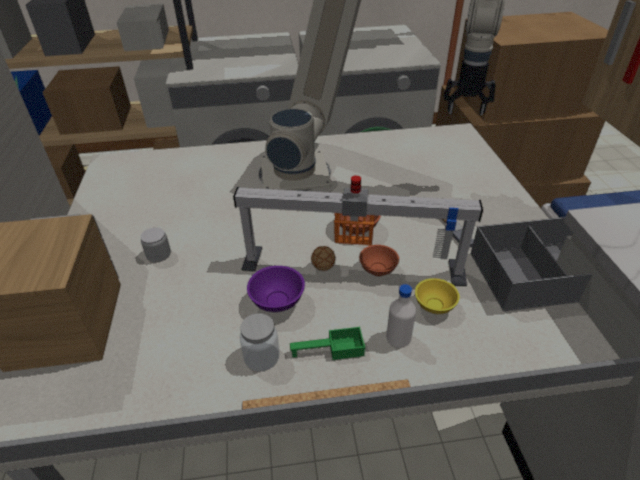

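View pics/side0.png

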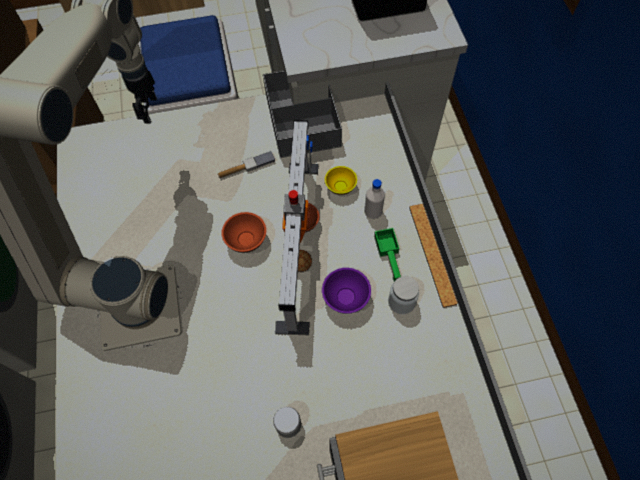

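The scene view shows the red knob at (356,184), a terracotta bowl at (379,262), the ball at (323,258) and the clip at (452,218). The side view shows a terracotta bowl at (245,232), the knob at (293,198) and an orange thing at (308,215). There may be two terracotta bowls, so I'll triangulate.

```bash
cat > h.py <<'E'
import numpy as np,cv2
from scipy.spatial.transform import Rotation as R
from plant import arm,eyes
def ray(n,u,v):
    m=eyes.camera_model(n);f=240/np.tan(np.radians(m["vfov"]/2));V=np.array(m["view"])
    d=np.array([(u-m["cx"])/f,(v-m["cy"])/f,1]);Rm=V[:3,:3]
    return -Rm.T@V[:3,3],Rm.T@d/np.linalg.norm(d)
def onz(n,u,v,z):
    c,d=ray(n,u,v);return c+d*(z-c[2])/d[2]
def tri(rs):
    A=np.zeros((3,3));b=np.zeros(3)
    for c,d in rs:
        P=np.eye(3)-np.outer(d,d);A+=P;b+=P@c
    x=np.linalg.solve(A,b);return x,[np.linalg.norm((np.eye(3)-np.outer(d,d))@(x-c)) for c,d in rs]
def proj(n,p):
    m=eyes.camera_model(n);f=240/np.tan(np.radians(m["vfov"]/2));q=np.array(m["view"])@np.append(p,1)
    return m["cx"]+f*q[0]/q[2],m["cy"]+f*q[1]/q[2]
def red(im):
    h=cv2.cvtColor(im,cv2.COLOR_RGB2HSV);H,S,V=cv2.split(h)
    return (((H<4)|(H>174))&(S>190)&(V>70)).astype(np.uint8)
E
python3 - <<'E'
from h import *
np.set_printoptions(precision=4,suppress=True)
ks=[]
for n in("scene","side"):
    im=cv2.imread(f"pics/{n}0.png")[:,:,::-1].copy()
    k,l,s,c=cv2.connectedComponentsWithStats(red(im));print(n,[(s[i].tolist(),c[i].round(1).tolist()) for i in range(1,k) if s[i][4]>25])
print("bowl A scene",onz("scene",379,262,.024),"scene view ball",onz("scene",323,258,.034))
print("bowl B side",onz("side",245,232,.03),"in scene",proj("scene",onz("side",245,232,.03)))
print("bowlA in side",proj("side",onz("scene",379,262,.024)),"orange side on .02",onz("side",308,215,.024))
print("ball side",onz("side",304,261,.034))
# rail ends scene / side top at .23
for p in [(237,189),(480,203),(236,198)]:print("rail scene",p,onz("scene",*p,.23))
for p in [(295,122),(307,122),(280,308),(295,309)]:print("rail side",p,onz("side",*p,.23))
o=[cv2.resize(cv2.imread("pics/scene0.png")[150:290,225:495],None,fx=2.9,fy=2.9,interpolation=2),cv2.resize(cv2.imread("pics/side0.png")[110:320,210:370],None,fx=2.8,fy=2.8,interpolation=2)]
cv2.imwrite("pics/c1.png",o[0]);cv2.imwrite("pics/c2.png",o[1])
E
```

```text
scene [([352, 177, 8, 6, 41], [355.5, 179.2])]
side [([289, 191, 9, 8, 53], [292.7, 194.3])]
bowl A scene [0.5316 0.1806 0.024 ] scene view ball [0.5027 0.0306 0.034 ]
bowl B side [0.3518 0.1676 0.03  ] in scene (np.float64(360.9119438205051), np.float64(220.48383270507708))
bowlA in side (np.float64(300.01293652841724), np.float64(218.75379136744593)) orange side on .02 [0.5595 0.1887 0.024 ]
ball side [0.514  0.0254 0.034 ]
rail scene (237, 189) [ 0.4229 -0.1771  0.23  ]
rail scene (480, 203) [0.5788 0.4045 0.23  ]
rail scene (236, 198) [ 0.4623 -0.18    0.23  ]
rail side (295, 122) [0.5693 0.4012 0.23  ]
rail side (307, 122) [0.6053 0.3931 0.23  ]
rail side (280, 308) [ 0.4168 -0.1864  0.23  ]
rail side (295, 309) [ 0.4539 -0.1975  0.23  ]
```

View pics/c1.png

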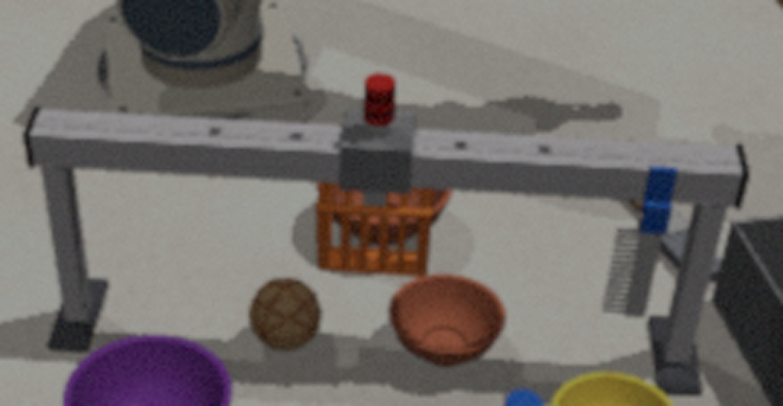

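View pics/c2.png

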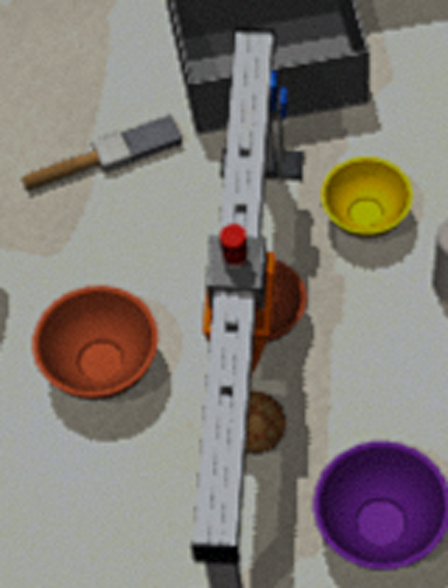

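The crops show a larger terracotta bowl near the robot. The smaller one stands on the clip side (+y), under the next hole, and the ball is on −y. So the slide is along rail +y. Next I'll locate the knob and the rail yaw, and plan the approach.

Run:
```python
from h import *
np.set_printoptions(precision=4,suppress=True)
rs=[]
for n,(x,y) in dict(scene=(356,184),side=(293,197)).items():
    im=cv2.imread(f"pics/{n}0.png")[:,:,::-1].copy()
    h=cv2.cvtColor(im,cv2.COLOR_RGB2HSV);H,S,V=cv2.split(h)
    m=(((H<6)|(H>172))&(S>150)).astype(np.uint8)
    k,l,s,c=cv2.connectedComponentsWithStats(m[y-14:y+14,x-14:x+14]);i=1+s[1:,4].argmax()
    b=s[i];u,v=x-14+b[0]+(b[2]-1)/2,y-14+b[1]+(b[3]-1)/2
    print(n,b,c[i]+[x-14,y-14],(u,v),onz(n,u,v,.271),onz(n,*(c[i]+[x-14,y-14]),.271));rs.append(ray(n,*(c[i]+[x-14,y-14])))
print(tri(rs))
o=arm.get_obs();print(R.from_rotvec(o["tool_rot"]).as_matrix())
# rail edges in side view: bright rail vs. hole centres, at z=.23 (crop scale 2.8, offs 210,110)
for p in [(245,149),(240,208),(232,325),(227,389)]:
    print(onz("side",210+p[0]/2.8,110+p[1]/2.8,.23))
for p in [(214,131),(296,136),(461,146),(545,150)]:
    print(onz("scene",225+p[0]/2.9,150+p[1]/2.9,.23))
```

```text
scene [  9   6  10  17 138] [355.3913 183.9783] (np.float64(355.5), np.float64(184.0)) [0.5095 0.1113 0.271 ] [0.5094 0.111  0.271 ]
side [ 10   7   9  14 105] [293.1048 196.6952] (np.float64(293.0), np.float64(196.5)) [0.5103 0.112  0.271 ] [0.5104 0.1113 0.271 ]
(array([0.5104, 0.1108, 0.2717]), [np.float64(4.3520205299096466e-05), np.float64(4.352020529894922e-05)])
[[-0.0004 -0.9667  0.2559]
 [-0.0009  0.2559  0.9667]
 [-1.      0.0001 -0.001 ]]
[0.5474 0.2484 0.23  ]
[0.5282 0.177  0.23  ]
[0.4943 0.0433 0.23  ]
[ 0.4763 -0.0253  0.23  ]
[ 0.4754 -0.0244  0.23  ]
[0.4941 0.0441 0.23  ]
[0.5309 0.1792 0.23  ]
[0.5478 0.2471 0.23  ]
```

```bash
python3 -m crank '[{"x":-5},{"x":-10},{"x":-12},{"x":-12,"y":-10,"z":-6.7},{"x":-12,"y":-20,"z":-13.4},{"x":-12,"y":-30,"z":-20.1},{"x":-12,"y":-40,"z":-26.8},{"x":-12,"y":-46.5,"z":-31.2},{"x":-12,"y":-46.5,"z":-31.2},{"x":-12,"y":-46.5,"z":-31.2},{"x":-12,"y":-46.5,"z":-31.2},{"x":-12,"y":-46.5,"z":-31.2}]'
```

```text
schema error: expected keys x, y, z, wx, wy, wz, hand
```

```bash
python3 -m crank '[{"x":-5,"y":0,"z":0,"wx":0,"wy":0,"wz":0,"hand":0},{"x":-10,"y":0,"z":0,"wx":0,"wy":0,"wz":0,"hand":0},{"x":-12,"y":0,"z":0,"wx":0,"wy":0,"wz":0,"hand":0},{"x":-12,"y":-10,"z":-6.7,"wx":0,"wy":0,"wz":0,"hand":0},{"x":-12,"y":-20,"z":-13.4,"wx":0,"wy":0,"wz":0,"hand":0},{"x":-12,"y":-30,"z":-20.1,"wx":0,"wy":0,"wz":0,"hand":0},{"x":-12,"y":-40,"z":-26.8,"wx":0,"wy":0,"wz":0,"hand":0},{"x":-12,"y":-46.5,"z":-31.2,"wx":0,"wy":0,"wz":0,"hand":0},{"x":-12,"y":-46.5,"z":-31.2,"wx":0,"wy":0,"wz":0,"hand":0},{"x":-12,"y":-46.5,"z":-31.2,"wx":0,"wy":0,"wz":0,"hand":0},{"x":-12,"y":-46.5,"z":-31.2,"wx":0,"wy":0,"wz":0,"hand":0},{"x":-12,"y":-46.5,"z":-31.2,"wx":0,"wy":0,"wz":0,"hand":0}]'
```

```text
t: 1.35
position: [0.4387, 0.1918, 0.351]
tool_rot: [-1.017, 1.321, 1.016]
ft_force: [0.6, 1.9, -0.4]
opening: 0.0854
```

```bash
python3 -m crank '[{"x":0,"y":-4.5,"z":-3,"wx":0,"wy":0,"wz":0,"hand":0},{"x":0,"y":-9,"z":-6,"wx":0,"wy":0,"wz":0,"hand":0},{"x":0,"y":-9,"z":-6,"wx":0,"wy":0,"wz":0,"hand":0},{"x":0,"y":-9,"z":-6,"wx":0,"wy":0,"wz":0,"hand":0},{"x":0,"y":-9,"z":-6,"wx":0,"wy":0,"wz":0,"hand":0}]'
cat >> h.py <<'E'
def wpt(u,v,z):
    o=arm.get_obs();return o
def wrist():
    o=arm.get_obs();im=eyes.camera("wrist");return o,im
def wonz(o,u,v,z):
    m=eyes.camera_model("wrist");f=240/np.tan(np.radians(m["vfov"]/2))
    a=np.array([u-m["cx"],v-m["cy"]]);r=np.linalg.norm(a);t=r/f
    d=np.append(a/r*np.sin(t),np.cos(t));X=np.array(m["hand_eye"]);Q=R.from_rotvec(o["tool_rot"]).as_matrix()
    d=Q@X[:3,:3]@d;c=Q@X[:3,3]+o["position"];return c+d*(z-c[2])/d[2]
E
python3 - <<'E'
from h import *
o,im=wrist();cv2.imwrite("pics/w1.png",im[:,:,::-1]);print(o["position"],o["tool_rot"],o["ft_force"])
k,l,s,c=cv2.connectedComponentsWithStats(red(im))
for i in range(1,k):
    if s[i][4]>100: print(s[i],c[i],wonz(o,*c[i],.289),wonz(o,*c[i],.271))
E
```

```text
t: 1.85
position: [0.5098, 0.1112, 0.351]
tool_rot: [-1.016, 1.322, 1.017]
ft_force: [0.4, 0.1, 0.3]
opening: 0.0857
[0.50982436 0.11118712 0.3509782 ] [-1.01627184  1.3217768   1.01656565] [0.3784099  0.12637404 0.30559159]
[ 298  228   43   46 1556] [319.02377892 250.78727506] [0.51049431 0.10978567 0.289     ] [0.51599434 0.10827073 0.271     ]
```

View pics/w1.png

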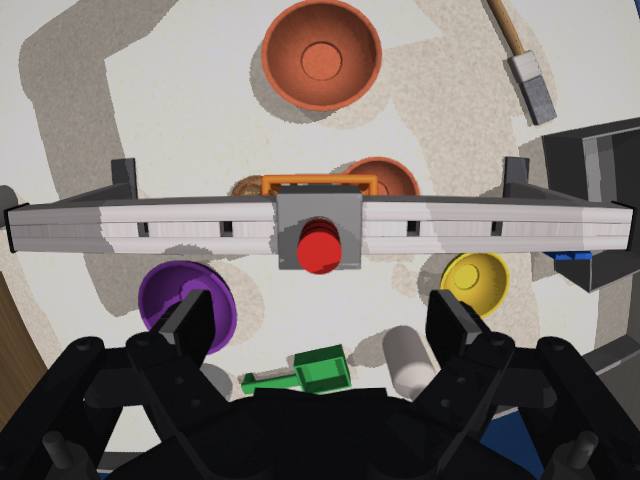

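The wrist view confirms it: knob at (319,252) centred between the jaws, jaws along the rail, small bowl at (383,185) on the +y side. Descending and gripping.

```bash
python3 -m crank '[{"x":4,"y":0,"z":0,"wx":0,"wy":0,"wz":0,"hand":0},{"x":7,"y":0,"z":0,"wx":0,"wy":0,"wz":0,"hand":0},{"x":9.7,"y":0,"z":0,"wx":0,"wy":0,"wz":0,"hand":0},{"x":9.7,"y":0,"z":0,"wx":0,"wy":0,"wz":0,"hand":0},{"x":9.7,"y":0,"z":0,"wx":0,"wy":0,"wz":0,"hand":0.5},{"x":9.7,"y":0,"z":0,"wx":0,"wy":0,"wz":0,"hand":1},{"x":9.7,"y":0,"z":0,"wx":0,"wy":0,"wz":0,"hand":1},{"x":9.7,"y":0,"z":0,"wx":0,"wy":0,"wz":0,"hand":1},{"x":9.7,"y":0,"z":0,"wx":0,"wy":0,"wz":0,"hand":1},{"x":9.7,"y":0,"z":0,"wx":0,"wy":0,"wz":0,"hand":1},{"x":9.7,"y":0,"z":0,"wx":0,"wy":0,"wz":0,"hand":1},{"x":9.7,"y":0,"z":0,"wx":0,"wy":0,"wz":0,"hand":1}]'
```

```text
t: 3.1
position: [0.5098, 0.1116, 0.2553]
tool_rot: [-1.018, 1.319, 1.016]
ft_force: [-1.3, 1.3, 5.8]
opening: 0.0245
```

```bash
python3 -m crank '[{"x":-0.5,"y":0,"z":0,"wx":0,"wy":0,"wz":0,"hand":1},{"x":-1,"y":0,"z":0,"wx":0,"wy":0,"wz":0,"hand":1},{"x":-1.6,"y":0,"z":0,"wx":0,"wy":0,"wz":0,"hand":1},{"x":-1.6,"y":0,"z":0,"wx":0,"wy":0,"wz":0,"hand":1},{"x":-1.6,"y":0,"z":0,"wx":0,"wy":0,"wz":0,"hand":1}]'
python3 - <<'E'
from h import *
o,im=wrist();cv2.imwrite("pics/w2.png",im[120:400,140:500,::-1])
E
```

```text
t: 3.6
position: [0.5098, 0.1116, 0.2712]
tool_rot: [-1.018, 1.32, 1.016]
ft_force: [0.8, 0.1, -7.7]
opening: 0.0245
```

View pics/w2.png

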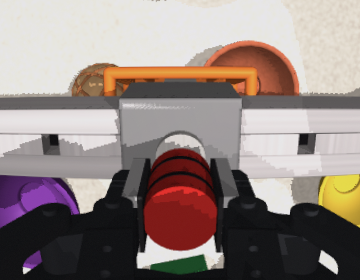

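The knob is gripped (red, centre of the crop) and raised. The −7.7 N downward load matches the spring, so I'm sliding along +z of the tool.

```bash
python3 -m crank '[{"x":0,"y":0,"z":0.8,"wx":0,"wy":0,"wz":0,"hand":1},{"x":0,"y":0,"z":1.6,"wx":0,"wy":0,"wz":0,"hand":1},{"x":0,"y":0,"z":2.4,"wx":0,"wy":0,"wz":0,"hand":1},{"x":0,"y":0,"z":3.2,"wx":0,"wy":0,"wz":0,"hand":1},{"x":0,"y":0,"z":4,"wx":0,"wy":0,"wz":0,"hand":1},{"x":0,"y":0,"z":4.8,"wx":0,"wy":0,"wz":0,"hand":1},{"x":0,"y":0,"z":5.6,"wx":0,"wy":0,"wz":0,"hand":1},{"x":0,"y":0,"z":6.4,"wx":0,"wy":0,"wz":0,"hand":1},{"x":0,"y":0,"z":7,"wx":0,"wy":0,"wz":0,"hand":1},{"x":0,"y":0,"z":7,"wx":0,"wy":0,"wz":0,"hand":1},{"x":0,"y":0,"z":7,"wx":0,"wy":0,"wz":0,"hand":1}]'
python3 - <<'E'
from h import *
o=arm.get_obs();d=np.array(o["position"])-[.5098,.1116,.2712];print(o["position"],d,d@[.258,.966,0],d@[.966,-.258,0],o["ft_force"],o["ft_torque"])
o,im=wrist();cv2.imwrite("pics/w3.png",im[120:400,140:500,::-1])
E
```

```text
t: 4.75
position: [0.5277, 0.1798, 0.2711]
tool_rot: [-1.018, 1.319, 1.017]
ft_force: [-0.6, 0.9, -7.9]
opening: 0.0245
[0.52766345 0.17980531 0.2710578 ] [ 0.01786345  0.06820531 -0.0001422 ] 0.070495099364023 -0.00034087905072063785 [-0.55252096  0.86201227 -7.91728037] [0.18351546 0.07182031 0.02124143]
```

View pics/w3.png

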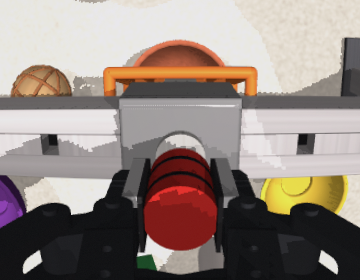

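Rack and carriage came along 70.5 mm with the knob. Lowering the pin.

```bash
python3 -m crank '[{"x":0.4,"y":0,"z":-0.05,"wx":0,"wy":0,"wz":0,"hand":1},{"x":0.8,"y":0,"z":-0.05,"wx":0,"wy":0,"wz":0,"hand":1},{"x":1.2,"y":0,"z":-0.05,"wx":0,"wy":0,"wz":0,"hand":1},{"x":1.6,"y":0,"z":-0.05,"wx":0,"wy":0,"wz":0,"hand":1},{"x":1.6,"y":0,"z":-0.05,"wx":0,"wy":0,"wz":0,"hand":1},{"x":1.6,"y":0,"z":-0.05,"wx":0,"wy":0,"wz":0,"hand":1}]'
python3 - <<'E'
from h import *
o=arm.get_obs();d=np.array(o["position"])-[.5098,.1116,.2553];print(o["position"],d@[.258,.966,0],d[2],o["ft_force"],o["ft_torque"])
E
```

```text
t: 5.4
position: [0.5275, 0.179, 0.2555]
tool_rot: [-1.017, 1.318, 1.016]
ft_force: [-2.7, 1.0, -0.3]
opening: 0.0245
[0.52753882 0.17903736 0.25547207] 0.06972110399489125 0.00017206917174894532 [-2.72283496  0.99862305 -0.33537693] [ 0.18077261  0.4069365  -0.00629247]
```

Height matches home. I'll press down slightly, then check with a small sideways tug and the cameras.

```bash
python3 -m crank '[{"x":0.1,"y":0,"z":0,"wx":0,"wy":0,"wz":0,"hand":1},{"x":0.1,"y":0,"z":0,"wx":0,"wy":0,"wz":0,"hand":1},{"x":0.1,"y":0,"z":0,"wx":0,"wy":0,"wz":0,"hand":1}]'
python3 -m crank '[{"x":0.1,"y":0,"z":0.3,"wx":0,"wy":0,"wz":0,"hand":1},{"x":0.1,"y":0,"z":0.3,"wx":0,"wy":0,"wz":0,"hand":1}]'
python3 -m crank '[{"x":0.05,"y":0,"z":-0.2,"wx":0,"wy":0,"wz":0,"hand":1},{"x":0.05,"y":0,"z":-0.2,"wx":0,"wy":0,"wz":0,"hand":1},{"x":0.05,"y":0,"z":-0.2,"wx":0,"wy":0,"wz":0,"hand":1}]'
python3 - <<'E'
from h import *
T=[]
for n,(x,y) in dict(scene=(387,186),side=(296,166)).items():
    im=eyes.camera(n)
    x,y=[int(round(a)) for a in proj(n,[.5284,.1784,.271])]
    T.append(cv2.resize(im[y-35:y+75,x-65:x+65],None,fx=3,fy=3,interpolation=2))
cv2.imwrite("pics/f.png",np.hstack(T)[:,:,::-1])
o,im=wrist();cv2.imwrite("pics/w4.png",im[100:420,:,::-1]);print(o["position"],o["ft_force"])
E
```

```text
t: 5.7
position: [0.5276, 0.179, 0.2554]
tool_rot: [-1.018, 1.317, 1.016]
ft_force: [-3.3, 2.6, 5.2]
opening: 0.0246
t: 5.9
position: [0.5278, 0.1798, 0.2553]
tool_rot: [-1.02, 1.32, 1.012]
ft_force: [-6.4, -12.7, 8.7]
opening: 0.0244
t: 6.2
position: [0.5273, 0.1778, 0.2554]
tool_rot: [-1.021, 1.32, 1.011]
ft_force: [-3.9, -0.9, 6.9]
opening: 0.0249
[0.52735972 0.17792359 0.25537873] [-4.33962464 -0.80164831  5.1616969 ]
```

View pics/f.png

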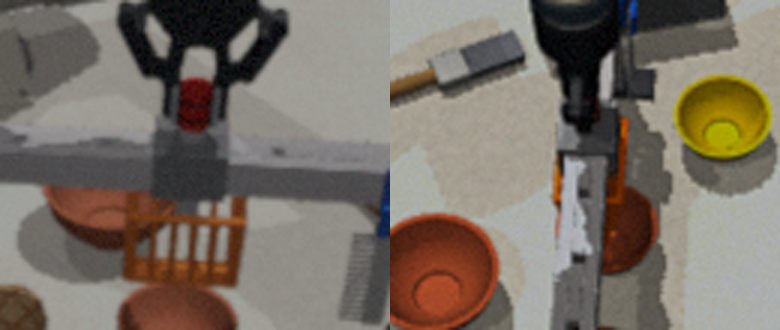

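View pics/w4.png

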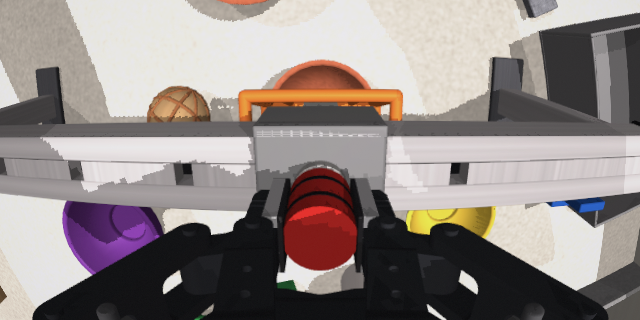

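```bash
python3 -c "
from plant import arm,sign_off
print(arm.get_obs()['t']);print(sign_off())"
```

```text
6.35
the job is handed in; nothing more can be done
None
```

I moved the rack one hole along the rail's +y, to the side where the smaller terracotta bowl stands, and the pin is fully home there. The job was handed in at 6.35 s with the red knob still gripped.

How it went: I gripped the knob, raised the plunger about 16 mm and slid the carriage 70 mm. Then I lowered it until the tool was back at its original home height.

Last checks:
- **Height:** the tool ended at 0.2554 m, against 0.2553 m with the pin home before the move, with about 5 N of light downward press.
- **Pin locked:** I commanded a 3 mm sideways tug. It moved the tool less than 1 mm and met about 13 N, well above the 2 N of sliding friction.
- **Surroundings:** the final pictures show the ball, both terracotta bowls and the other things in view apparently where they were. I did not re-measure their positions.

No check failed. In one picture during the slide, the hole beyond the carriage looked a little further off than I expected. The later pin checks and the final picture, which shows the next hole at about the expected place, agree with the intended one.

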